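# Close the casting mould and hold the stud hanger over its gate

## Task

Get the mould ready for casting: swing the hinged lid of the wooden-cased plaster mould down, gently, until it is fully shut, then take the T-shaped plywood hanger off the cup and carry it clear over the tops of the plaster models in between, without disturbing them or tipping the cup over. Bring it over the lid upright, its bar in line with the two grooved rests and its steel stud hanging down into the middle of the round pouring gate, and stop about a finger's width (15 mm) above the rests, touching no part of the mould, so that I can pour under it. Finish like that, still holding the hanger quite still; do not set it down.

Things in the scene. Friction and masses are not known exactly. Their poses are not given: they have to be found in the camera images.
- mould: Plaster mould in a wooden case, fixed: base 150 (own x) by 180 (own y) by 50 mm high, a 64 mm round hollow in its plaster face. Origin: centre of the underside; own z up. The lid's hinge runs along own y at the +x side; the shut lid's free edge is on the -x side, which faces roughly to the robot's right, towards the cup.
- lid (a joint): Lid angle, rad: 0 fully shut, 1.57 upright, 1.8 its stop, leaning back. Starts at 1.3 to 1.7. The hinge is stiff (friction 0.45 N m; lid 0.45 kg), so the lid stays where it is left: push it over and down with a few newtons on its outer face near the free edge, until it lies on the base.
- hinge (a point): Middle of the hinge line, 50 mm above the bench, 75 mm from the mould's centre along its +x; axes as the mould's.
- lid_edge (a point): Middle of the lid's free edge, on its outer face (on top when shut). Lid: 150 mm from hinge to free edge, 180 along the hinge, 30 thick; shut, it covers z = 50 to 80 mm. A lip 64 mm long, 10 thick juts 13 mm beyond this edge. Axes turn with the lid: x from edge to hinge, y along the hinge, z out of the outer face, which is bare for 57 mm from here to the gate.
- gate (a point): On the axis of the pouring gate (36 mm round hole through the lid's middle), level with the groove floors of the two rests, 12 mm off the lid's plaster face; 90 mm above the bench when shut. Axes turn with the lid: y along the line of rests, z out of the outer face. Rests: wooden blocks 62 mm either side of the gate along y, 26 mm long; groove 26 mm wide, cheeks 6 mm high.
- hanger: Loose inverted T of 18 mm plywood, about 0.13 kg. Origin: centre of the bar's underside; z up. Bar 140 mm along own y, 14 high. Upright tab in the middle, 36 mm along y, 18 thick along x, top 56 mm above the origin: grasp it, closing along x. Steel stud, 10 mm in diameter, hangs 45 mm below, nut 17 mm wide in its first 7 mm. Lies across the cup's rim, origin 88 mm up. Ends alike.
- stud_tip (a point): Lower end of the stud, 45 mm below the hanger's origin.
- cup: Pale used plastic cup, 73 mm across the rim, 88 mm high, 0.3 kg with set plaster in its bottom, loose on the bench. Origin: centre of the underside.
- model_low: Loose plaster model of tall narrow blocks on a plate, 80 mm (own x) by 130 mm (own y), 119 mm high. Origin: centre of the underside. It stands between cup and mould; leave it alone.
- model_wide: Loose plaster model of slabs on a plate, 126 mm (own x) by 156 mm (own y), 136 mm high. Origin: centre of the underside. It stands in the same row between cup and mould; leave it alone.
Mind the look-alikes: they are no part of the job. What is shaped like the cup but red is not meant.

How it is judged:
By the outcome, as a careful person would: the job done as asked, in the order asked, and still so for the second after the job is handed in, while the arm keeps its last pose, push and grip.
It also fails if it takes over 61 s, if anything falls off the work surface, if the arm or the gripper's body presses on something with over 40 N, if the wrist force passes 120 N, or if a joint passes its speed limit or range.

## Robot

A 6-joint arm with a two-finger parallel gripper is mounted at the origin on the work surface; the furniture and walls round the work are solid. World frame = base frame: x ahead of the robot, y to its left, z up, the work surface at z = 0. Lengths are in m, angles in degrees, forces in N, time in s.
With the tool pointing down it reaches from about 0.25 to 0.725 m from the base axis. Payload 9.7 kg.
Tool frame: the origin (TCP) lies on the centre line of the jaws, within the pads' length; the fingertips stand 14 mm ahead of it and the grasp point (between the pads) lies 5 mm behind it; z points along the fingers, y is the line along which they close (so a half turn about z gives the same grasp; the last joint's range is limited). The gripper opens to 85 mm and grips with 20 to 120 N. Pads are 22 mm wide; open, the fingers measure 114 mm over their backs; the gripper's body (76 mm by 85 mm) begins 54 mm behind the grasp point. The pads swing forward as they close: fully open they stand 13 mm farther back than shut.
Start: joints at [66.177, 4.979, 10.078, 95.1, 0, 90], TCP at [0.222, 0.503, 0.245] pointing down, gripper open.
Joint ranges: [-179.16, 179.16], [-48.56, 103.87], [-65.8, 70.77], [-126.05, 130.52], [-82.76, 87.17], [-180, 180]. Speed limits (degrees/s): [127.2, 127.2, 147.25, 180, 180, 180].

## Interface

Orientations are given as [roll, pitch, yaw] about the fixed x, y, z axes, in that order (R = Rz(yaw) Ry(pitch) Rx(roll)).
In Python, from workcell import bot, camera, get_calibration, ticket gives the robot as it stands. The module is installed in compiled form; this text tells all that it offers.
- The arm moves only by the tool send_rows, never from a script. Its arguments are lists of equal length, an entry for each row: "linear": the shift along the tool's x, y, z in m, a list of three; "twist": the turn, a rotation vector about the tool's x, y, z in units of 10 degrees (1.0 is 10 degrees), a list of three; "gripper": the opening in per cent of the stroke, from 0 (shut) to 100 (fully open). In form: {"linear": [[x, y, z], ...], "twist": [[wx, wy, wz], ...], "gripper": [gripper, ...]}. A call has 1 to 8 rows; each row shifts and turns the commanded pose from where the row before left it, along the tool's axes as they then stand; what a row does not reach is not made up. A row lasts 1/8 s, in which the tool goes at most 62.5 mm and 10.7 degrees, less where a joint would pass 70% of its speed; a pose out of reach is approached as far as the arm can. A call with a gripper value outside its range is refused whole. The fingers move at their own pace and stop on an object; "grip_force" is the grip in N (left out, the last holds). Time passes only in rows, so rows that do not move let the fingers close. It gives the time, the measured TCP pose, the force, the opening and the grip force at its end, in the units of the state.
- bot.get_obs(): the state, without advancing time (a new reading comes with each control period).
- camera(name): name is "side" or "top" or "wrist"; returns the picture (400x640x3 uint8, red, green, blue); there is no depth.
- get_calibration(name): a dict with "fx", "fy", "cx", "cy" (pixels), "origin" and "orientation" of the camera in the world; the wrist camera has in their place "hand_eye" (4x4, takes a point from camera to tool coordinates, whose origin is the TCP and whose axes are the flange's). Camera axes: x right, y down, z forward; pixel columns grow to the right and rows downward; lengths in m; the calibration is good to about 2 mm. The wrist camera is an equidistant fisheye: a pixel r from the principal point sees the ray r / f radians off the axis. A picture is of the moment at which its call begins: read the wrist's pose just before it. get_calibration takes no time and is no camera call.
- ticket.job_done(): hands the job in; it is judged then, once.
The state is a dict: "time": time; "q": joint angles; "qd": joint speeds; "joint_efforts": joint torques, N m; "ee_pos": TCP position; "tcp_rot": TCP orientation; "wrist_force": force on the tool from outside, world axes, zero at the start; "torque": the same for the moment, N m; "opening": finger opening in m; "grasp_force": force on a finger pad.
Only numpy, scipy, OpenCV 4.12 (cv2) and the standard library are available. Lean on these libraries where they do the work, as an engineer would, in place of code of your own. Each camera call takes 0.05 s, during which the arm holds its last target. There are 200 camera calls.

## Working session

There is one attempt and no reset: what is moved stays moved. The work goes in short steps, Python scripts to look and compute and a tool call to move; the robot and the scene stay as the last step left them, time stands still between calls to the robot, and variables do not carry over. Pictures are saved under pics/ and viewed, at most 11 in all, crops included, and the job is handed in when it is done.

Besides the shell and the picture viewer there is one more tool, called after ">>>" in YAML: its name, and indented under it one key for each argument. send_rows: Moves the arm, as the interface text tells. Its arguments: {"type":"object","properties":{"linear":{"type":"array"},"twist":{"type":"array"},"gripper":{"type":"array"},"grip_force":{"type":"number"}},"required":["linear","twist","gripper"]}

```bash
mkdir -p pics; python3 - <<'E'
from workcell import bot,camera,get_calibration
import cv2
for n in("side","top"):
    cv2.imwrite(f"pics/{n}0.png",camera(n)[:,:,::-1]); print(n,get_calibration(n))
print(get_calibration("wrist")); print(bot.get_obs())
E
```

```text
side {'fx': 464.9859141011501, 'fy': 464.9859141011501, 'cx': 316.5280796323762, 'cy': 208.94862100013248, 'origin': array([0.64858181, 0.96483131, 0.74068591]), 'orientation': array([-1.22839509e+02,  7.74505698e-02,  1.74846224e+02])}
top {'fx': 468.6822018217295, 'fy': 468.6822018217295, 'cx': 317.64677658180074, 'cy': 199.36453733778, 'origin': array([ 0.49718704, -0.06208534,  1.10122645]), 'orientation': array([-176.04260505,   -0.23177493,  -88.91822931])}
{'fx': 309.70691628693146, 'fy': 309.70691628693146, 'cx': 318.7431021940689, 'cy': 198.0266352588987, 'hand_eye': array([[ 6.75014424e-04, -9.46153927e-01, -3.23716373e-01,
         8.25592764e-02],
       [ 9.99999772e-01,  6.45467918e-04,  1.98637664e-04,
         7.46053873e-04],
       [ 2.10067280e-05, -3.23716434e-01,  9.46154147e-01,
        -1.28599527e-01],
       [ 0.00000000e+00,  0.00000000e+00,  0.00000000e+00,
         1.00000000e+00]])}
{'time': 0.1, 'q': array([ 6.61778707e+01,  5.00940608e+00,  1.00408206e+01,  9.50989454e+01,
       -9.78227802e-04,  8.99999108e+01]), 'qd': array([-0.03456365, -0.16009704,  0.12392413,  0.01884065,  0.07753945,
        0.01394274]), 'joint_efforts': array([-2.10813610e-04, -5.21563447e+01,  4.65654874e+01,  1.59267685e-02,
       -3.86334386e-05, -2.71504854e-05]), 'ee_pos': array([0.22207912, 0.50298306, 0.24465632]), 'tcp_rot': array([-1.79932469e+02,  9.78121951e-04,  1.56177961e+02]), 'wrist_force': array([ 0.76051299, -0.51699914,  0.25628108]), 'torque': array([ 0.06510768, -0.00667603, -0.04984057]), 'grasp_force': 0.0, 'opening': 0.08531475662720872}
```

View pics/top0.png

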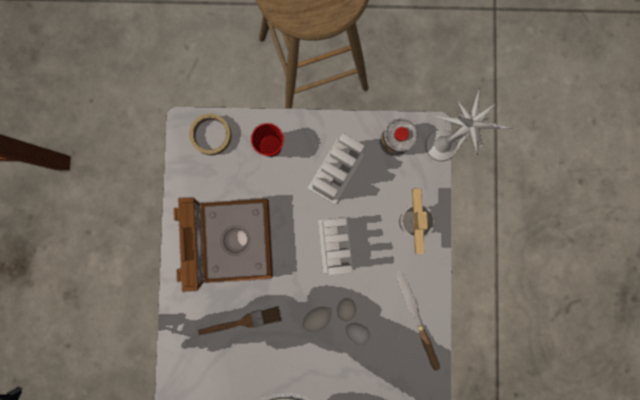

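View pics/side0.png

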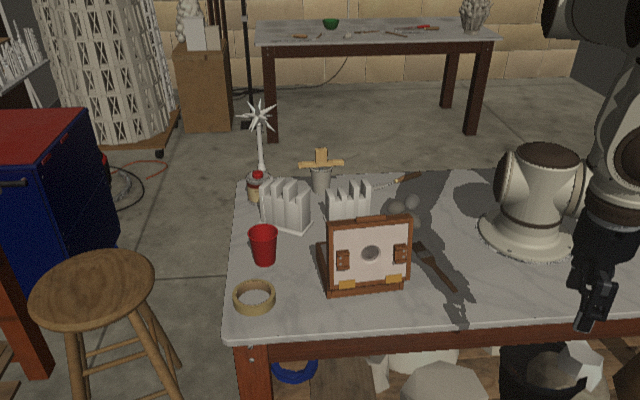

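The top view shows the mould base around (237,240), with the lid upright at x≈190, and the hanger on the cup at (419,220). The two models are at (335,245) and (337,168). I'll enlarge both regions to get exact pixels.

```bash
cat > h.py <<'E'
import numpy as np
from scipy.spatial.transform import Rotation as R
from workcell import bot,camera,get_calibration
def RT(n):
    c=get_calibration(n); return c,R.from_euler('xyz',c['orientation'],degrees=True).as_matrix(),np.array(c['origin'])
def back(n,u,v,z):
    c,M,o=RT(n); d=M@np.array([(u-c['cx'])/c['fx'],(v-c['cy'])/c['fy'],1]); return o+d*(z-o[2])/d[2]
def proj(n,P):
    c,M,o=RT(n); p=(np.atleast_2d(P)-o)@M; return np.c_[c['fx']*p[:,0]/p[:,2]+c['cx'],c['fy']*p[:,1]/p[:,2]+c['cy']]
E
python3 - <<'E'
import cv2,numpy as np
t=cv2.imread("pics/top0.png");s=cv2.imread("pics/side0.png")
f=lambda i,x,y,w,h,k:cv2.resize(i[y:y+h,x:x+w],None,fx=k,fy=k,interpolation=cv2.INTER_CUBIC)
a=f(t,165,190,120,110,5);
cv2.imwrite("pics/a.png",a)
b=np.hstack([f(t,300,120,140,160,3.5)[:560,:490],np.vstack([f(s,240,140,150,100,2.06)[:206,:309],f(s,310,205,110,100,2.8)[:280,:308].copy() if 0 else cv2.resize(f(s,310,205,110,100,1),(309,281),interpolation=cv2.INTER_CUBIC),np.zeros((560-206-281,309,3),np.uint8)])])
cv2.imwrite("pics/b.png",b);print(a.shape,b.shape)
E
```

```text
(550, 600, 3) (560, 799, 3)
```

View pics/a.png

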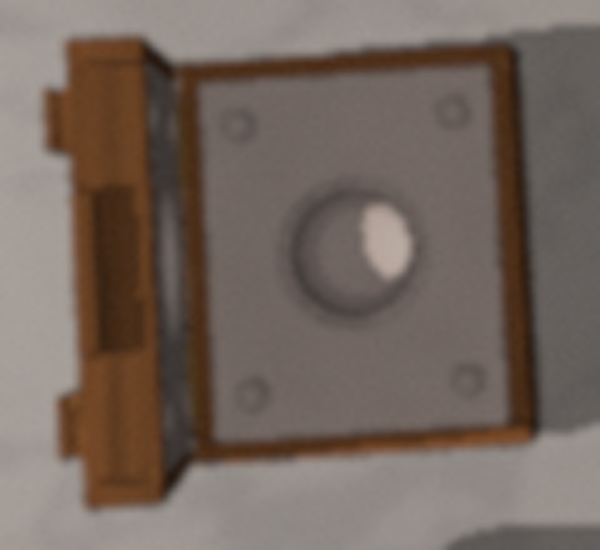

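View pics/b.png

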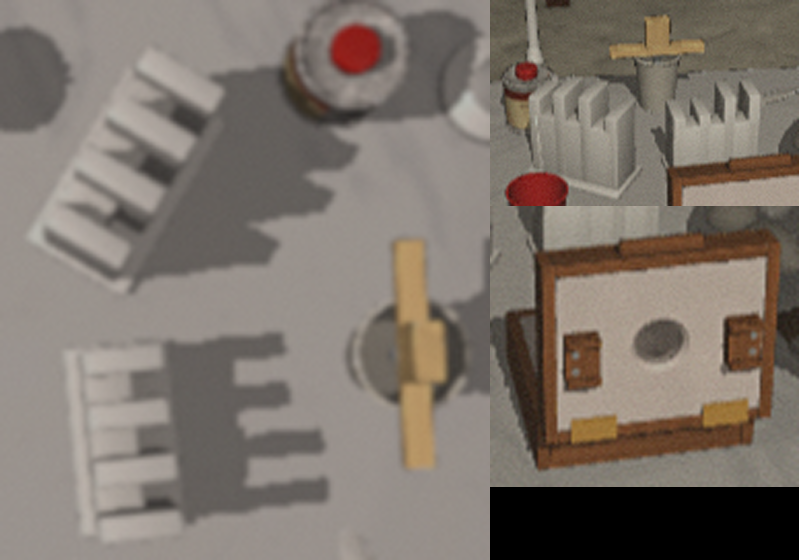

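The pins put the mould centre at crop pixel (352.6,252.6), the bar ends are at about (409,240) and (420,468) in the right-hand crop, and the lid is close to upright. Next I'll turn these into poses and fit the lid angle.

```bash
cat > pose.py <<'E'
from h import *
pa=lambda x,y:(165+(x+.5)/5-.5,190+(y+.5)/5-.5)
pb=lambda x,y:(300+(x+.5)/3.5-.5,120+(y+.5)/3.5-.5)
B=lambda p,z:back("top",*p,z)
pins=np.array([B(pa(*p),.05) for p in[(238,125),(454,110),(252,395),(467,381)]])
C=pins.mean(0)[:2]
ex=(pins[0]+pins[2]-pins[1]-pins[3])[:2]; ey=(pins[2]+pins[3]-pins[0]-pins[1])[:2]
ax=np.degrees(np.arctan2(ex[1],ex[0])); ay=np.degrees(np.arctan2(ey[1],ey[0]))
yaw=np.radians((ax+ay+90)/2)
X=np.array([np.cos(yaw),np.sin(yaw)]);Y=np.array([-X[1],X[0]])
def m2w(x,y,z):return np.r_[C+x*X+y*Y,z]
def lid(th,r,y,n):return m2w(.075-r*np.cos(th)+n*np.sin(th),y,.05+r*np.sin(th)+n*np.cos(th))
E
python3 - <<'E'
from pose import *
np.set_printoptions(precision=4,suppress=True)
print("C",C,ax,ay,np.degrees(yaw)); print(pins)
print("basecorners top",[ (proj("top",m2w(x,y,.05))[0]-[165,190])*5 for x in(-.075,.075) for y in(-.09,.09)])
for th in np.arange(1.3,1.71,.1):
  # outer free edge corners in crop a, inner edge corners; side view
  P=[lid(th,.15,y,n) for n in(.03,0) for y in(-.09,.09)]
  print(round(th,2),((proj("top",P)-[165,190])*5).round(0).tolist(),((proj("side",P)-[310,205])*2.81+[490,206]).round(0).tolist())
e0,e1=B(pb(409,240),.102),B(pb(420,468),.102)
print("bar",e0,e1,np.linalg.norm(e0-e1),(e0+e1)/2,np.degrees(np.arctan2(*(e0-e1)[1::-1])))
print("tab",B(pb(431,351),.144), "cup rim", B(pb(410,351),.088))
print("model low corners",[B(pb(*p),.119)[:2] for p in[(82,350),(160,343),(100,540),(182,532)]])
print("wide",[B(pb(*p),.136)[:2] for p in[(150,48),(222,95),(125,268),(45,215)]])
E
```

```text
C [0.4754 0.1175] 94.92026745973216 -175.36000062093555 4.780133419398304
[[0.5312 0.1707 0.05  ]
 [0.5398 0.0741 0.05  ]
 [0.4113 0.1603 0.05  ]
 [0.4193 0.0649 0.05  ]]
basecorners top [array([561.8265, 405.9716]), array([157.1025, 432.4648]), array([542.2556,  70.0059]), array([141.466 ,  95.7519])]
1.3 [[508.0, 76.0], [39.0, 106.0], [515.0, 151.0], [49.0, 181.0]] [[531.0, 149.0], [578.0, 273.0], [565.0, 155.0], [617.0, 278.0]]
1.4 [[506.0, 36.0], [37.0, 66.0], [512.0, 113.0], [44.0, 143.0]] [[513.0, 150.0], [557.0, 275.0], [548.0, 153.0], [598.0, 277.0]]
1.5 [[504.0, -3.0], [36.0, 27.0], [509.0, 74.0], [41.0, 105.0]] [[495.0, 153.0], [536.0, 279.0], [530.0, 152.0], [577.0, 277.0]]
1.6 [[502.0, -41.0], [37.0, -12.0], [507.0, 36.0], [39.0, 66.0]] [[477.0, 158.0], [515.0, 284.0], [512.0, 154.0], [557.0, 279.0]]
1.7 [[501.0, -78.0], [38.0, -48.0], [505.0, -3.0], [39.0, 27.0]] [[459.0, 164.0], [495.0, 291.0], [495.0, 156.0], [536.0, 282.0]]
bar [ 0.5944 -0.2761  0.102 ] [ 0.4557 -0.2834  0.102 ] 0.13887244013422415 [ 0.525  -0.2798  0.102 ] 3.00185752503785
tab [ 0.5255 -0.2803  0.144 ] cup rim [ 0.5269 -0.28    0.088 ]
model low corners [array([ 0.5228, -0.0769]), array([ 0.5279, -0.1236]), array([ 0.4103, -0.0897]), array([ 0.4159, -0.1383])]
wide [array([ 0.703 , -0.1139]), array([ 0.6755, -0.1572]), array([ 0.5712, -0.1012]), array([ 0.6018, -0.0534])]
```

```bash
sed -i 's/(ax+ay+90)\/2/(ax+ay%360-90)\/2/' pose.py; python3 - <<'E'
from pose import *
np.set_printoptions(precision=4,suppress=True)
print(C,np.degrees(yaw))
print("basecorners top",[ (proj("top",m2w(x,y,.05))[0]-[165,190])*5 for x in(-.075,.075) for y in(-.09,.09)])
for th in np.arange(1.3,1.71,.1):
  P=[lid(th,.15,y,n) for n in(.03,0) for y in(-.09,.09)]
  print(round(th,2),((proj("top",P)-[165,190])*5).round(0).tolist(),((proj("side",P)-[310,205])*2.81+[490,206]).round(0).tolist())
from scipy.optimize import least_squares
obs=np.array([[70,62],[91,503],[150,62],[170,495]])
for th in(1.4,1.5,1.6): print(th, lid(th,.135,0,.03), lid(th,.15,0,.03))
print("gate",m2w(0,0,.09))
E
```

```text
[0.4754 0.1175] 94.78013341939831
basecorners top [array([506.9971,  38.9068]), array([530.0901, 442.1445]), array([173.3302,  60.3007]), array([192.4888, 464.2856])]
1.3 [[104.0, 33.0], [126.0, 506.0], [185.0, 30.0], [207.0, 498.0]] [[535.0, 256.0], [772.0, 233.0], [528.0, 244.0], [758.0, 221.0]]
1.4 [[64.0, 36.0], [85.0, 509.0], [145.0, 32.0], [167.0, 502.0]] [[539.0, 268.0], [779.0, 243.0], [531.0, 251.0], [765.0, 227.0]]
1.5 [[26.0, 39.0], [46.0, 511.0], [105.0, 34.0], [126.0, 505.0]] [[543.0, 282.0], [786.0, 256.0], [535.0, 260.0], [772.0, 236.0]]
1.6 [[-11.0, 42.0], [8.0, 513.0], [66.0, 36.0], [87.0, 508.0]] [[547.0, 297.0], [793.0, 271.0], [539.0, 272.0], [779.0, 247.0]]
1.7 [[-46.0, 45.0], [-27.0, 514.0], [28.0, 39.0], [48.0, 510.0]] [[552.0, 314.0], [800.0, 288.0], [543.0, 285.0], [786.0, 260.0]]
1.4 [0.4686 0.1989 0.1881] [0.4688 0.1963 0.2029]
1.5 [0.4675 0.2126 0.1868] [0.4675 0.2115 0.2017]
1.6 [0.4663 0.2261 0.1841] [0.4663 0.2265 0.1991]
gate [0.4754 0.1175 0.09  ]
```

The fit gives a lid angle of about 1.395 rad, and the projected base corners match the picture. I'm writing a helper that works out the rows.

```bash
cat > go.py <<'E'
# go.py n x y z yaw : rows from measured pose to the target (tool down)
from h import *
import sys
from scipy.spatial.transform import Slerp
def rows(n,x,y,z,yaw,o=None):
    o=o or bot.get_obs(); p0=np.array(o['ee_pos']); r0=R.from_euler('xyz',o['tcp_rot'],degrees=True)
    r1=R.from_euler('xyz',[180,0,yaw],degrees=True); S=Slerp([0,1],R.concatenate([r0,r1]))
    p1=np.array([x,y,z]); L=[];W=[]
    for i in range(n):
        a=S(i/n);b=S((i+1)/n)
        L.append(a.inv().apply((p1-p0)/n).round(4).tolist()); W.append(((a.inv()*b).as_rotvec(degrees=True)/10).round(3).tolist())
    print(o['time'],p0.round(4),np.round(o['tcp_rot'],2),"q",np.round(o['q'],0)); print(L);print(W)
if __name__=="__main__": a=[float(v) for v in sys.argv[1:]]; rows(int(a[0]),*a[1:])
E
python3 go.py 7 .467 .26 .245 184.78
```

```text
0.1 [0.2221 0.503  0.2447] [-179.93    0.    156.18] q [66.  5. 10. 95. -0. 90.]
[[-0.046, -0.0176, -0.0], [-0.0447, -0.0209, -0.0], [-0.0431, -0.024, -0.0], [-0.0412, -0.027, -0.0], [-0.0392, -0.0299, -0.0], [-0.037, -0.0326, -0.0], [-0.0346, -0.0351, -0.0]]
[[-0.001, -0.0, -0.409], [-0.001, -0.0, -0.409], [-0.001, -0.0, -0.409], [-0.001, -0.0, -0.409], [-0.001, -0.0, -0.409], [-0.001, -0.0, -0.409], [-0.001, -0.0, -0.409]]
```

>>> send_rows:
  linear:
    - [-0.046, -0.0176, 0]
    - [-0.0447, -0.0209, 0]
    - [-0.0431, -0.024, 0]
    - [-0.0412, -0.027, 0]
    - [-0.0392, -0.0299, 0]
    - [-0.037, -0.0326, 0]
    - [-0.0346, -0.0351, 0]
    - [0, 0, 0]
  twist:
    - [0, 0, -0.409]
    - [0, 0, -0.409]
    - [0, 0, -0.409]
    - [0, 0, -0.409]
    - [0, 0, -0.409]
    - [0, 0, -0.409]
    - [0, 0, -0.409]
    - [0, 0, 0]
  gripper: [0, 0, 0, 0, 0, 0, 0, 0]
  grip_force: 30

```text
time: 1.1
ee_pos: [0.4688, 0.2579, 0.2445]
tcp_rot: [-180.0, -0.0, -175.4]
wrist_force: [-0.4, 0.3, -0.1]
opening: 0.0001
grasp_force: 0.0
```

```bash
python3 go.py 4 .467 .25 .199 184.78
```

```text
1.1 [0.4688 0.2579 0.2445] [-1.7995e+02 -5.0000e-02 -1.7537e+02] q [29.  3.  8. 95. -0. 24.]
[[0.0006, -0.0019, 0.0114], [0.0006, -0.0019, 0.0114], [0.0006, -0.0019, 0.0114], [0.0006, -0.0019, 0.0114]]
[[-0.001, -0.001, -0.004], [-0.001, -0.001, -0.004], [-0.001, -0.001, -0.004], [-0.001, -0.001, -0.004]]
```

>>> send_rows:
  linear:
    - [0, 0, 0.012]
    - [0, 0, 0.012]
    - [0, 0, 0.012]
    - [0, -0.004, 0.01]
    - [0, -0.012, 0]
    - [0, -0.01, 0]
    - [0, -0.008, 0]
    - [0, 0, 0]
  twist:
    - [0, 0, 0]
    - [0, 0, 0]
    - [0, 0, 0]
    - [0, 0, 0]
    - [0, 0, 0]
    - [0, 0, 0]
    - [0, 0, 0]
    - [0, 0, 0]
  gripper: [0, 0, 0, 0, 0, 0, 0, 0]

```text
time: 2.1
ee_pos: [0.4703, 0.2256, 0.1998]
tcp_rot: [180.0, 0.0, -175.3]
wrist_force: [0.6, -0.2, 0.4]
opening: -0.0
grasp_force: 0.0
```

```bash
python3 - <<'E'
from h import *
import cv2
o=bot.get_obs();print(o['ee_pos'],o['wrist_force'])
s=camera("side");t=camera("top")
f=lambda i,x,y,w,h,k:cv2.resize(i[y:y+h,x:x+w],None,fx=k,fy=k,interpolation=cv2.INTER_CUBIC)
cv2.imwrite("pics/c.png",np.hstack([f(s,300,150,160,160,2.5),f(t,140,180,160,160,2.5)])[:,:,::-1])
E
```

```text
[0.47030741 0.22558298 0.1997633 ] [ 0.6170007  -0.20325397  0.35088749]
```

View pics/c.png

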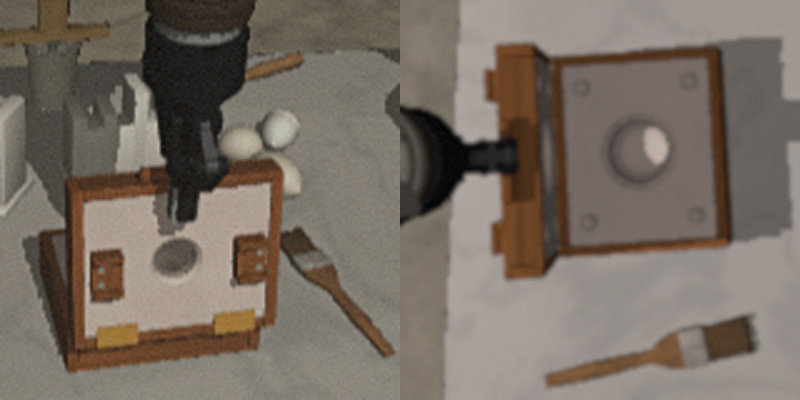

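The tip is 1 cm behind the lid's outer face, centred and near the free edge. Next I'll compute the arc.

```bash
python3 - <<'E'
from pose import *
h=.015
def tcp(th,r=.133):
    return np.array([.075-r*np.cos(th)+.03*np.sin(th)+h, .05+r*np.sin(th)+.03*np.cos(th)+.014])
o=bot.get_obs();p=o['ee_pos'];cur=np.array([(p[:2]-C)@X,p[2]])
print("cur",cur,"lateral",(p[:2]-C)@Y)
ths=np.r_[1.4:0.01:-0.05,0]
for t in ths:
    n=tcp(t); d=n-cur; print(round(t,2),n.round(4),d.round(4)[0],(-d[1]).round(4)); cur=n
E
```

```text
cur [0.10871028 0.19955454] lateral -0.0038571574563259522
1.4 [0.097  0.2002] -0.0118 -0.0006
1.35 [0.0901 0.2003] -0.0068 -0.0002
1.3 [0.0833 0.2002] -0.0068 0.0002
1.25 [0.0765 0.1997] -0.0068 0.0005
1.2 [0.0698 0.1988] -0.0068 0.0008
1.15 [0.0631 0.1977] -0.0067 0.0012
1.1 [0.0564 0.1961] -0.0066 0.0015
1.05 [0.0498 0.1943] -0.0066 0.0018
1.0 [0.0434 0.1921] -0.0065 0.0022
0.95 [0.037  0.1896] -0.0063 0.0025
0.9 [0.0308 0.1868] -0.0062 0.0028
0.85 [0.0248 0.1837] -0.0061 0.0031
0.8 [0.0189 0.1803] -0.0059 0.0034
0.75 [0.0131 0.1766] -0.0057 0.0037
0.7 [0.0076 0.1726] -0.0055 0.004
0.65 [0.0023 0.1684] -0.0053 0.0043
0.6 [-0.0028  0.1639] -0.0051 0.0045
0.55 [-0.0077  0.1591] -0.0049 0.0048
0.5 [-0.0123  0.1541] -0.0046 0.005
0.45 [-0.0167  0.1489] -0.0044 0.0052
0.4 [-0.0208  0.1434] -0.0041 0.0054
0.35 [-0.0246  0.1378] -0.0038 0.0056
0.3 [-0.0282  0.132 ] -0.0035 0.0058
0.25 [-0.0314  0.126 ] -0.0032 0.006
0.2 [-0.0344  0.1198] -0.0029 0.0061
0.15 [-0.037   0.1135] -0.0026 0.0063
0.1 [-0.0393  0.1071] -0.0023 0.0064
0.05 [-0.0413  0.1006] -0.002 0.0065
0.0 [-0.043  0.094] -0.0017 0.0066
```

>>> send_rows:
  linear:
    - [0, -0.006, 0]
    - [0, -0.006, 0]
    - [0, -0.0068, 0]
    - [0, -0.0068, 0]
    - [0, -0.0068, 0.0005]
    - [0, -0.0068, 0.0008]
    - [0, -0.0067, 0.0012]
    - [0, -0.0066, 0.0015]
  twist:
    - [0, 0, 0]
    - [0, 0, 0]
    - [0, 0, 0]
    - [0, 0, 0]
    - [0, 0, 0]
    - [0, 0, 0]
    - [0, 0, 0]
    - [0, 0, 0]
  gripper: [0, 0, 0, 0, 0, 0, 0, 0]

```text
time: 3.2
ee_pos: [0.4745, 0.1734, 0.1955]
tcp_rot: [-180.0, 0.0, -175.2]
wrist_force: [-0.3, 1.5, 3.6]
opening: -0.0001
grasp_force: 1.6
```

>>> send_rows:
  linear:
    - [0, -0.0066, 0.0018]
    - [0, -0.0065, 0.0022]
    - [0, -0.0063, 0.0025]
    - [0, -0.0062, 0.0028]
    - [0, -0.0061, 0.0031]
    - [0, -0.0059, 0.0034]
    - [0, -0.0057, 0.0037]
    - [0, -0.0055, 0.004]
  twist:
    - [0, 0, 0]
    - [0, 0, 0]
    - [0, 0, 0]
    - [0, 0, 0]
    - [0, 0, 0]
    - [0, 0, 0]
    - [0, 0, 0]
    - [0, 0, 0]
  gripper: [0, 0, 0, 0, 0, 0, 0, 0]

```text
time: 4.2
ee_pos: [0.4785, 0.1248, 0.1716]
tcp_rot: [-180.0, 0.0, -175.2]
wrist_force: [-0.4, 0.2, 3.5]
opening: -0.0
grasp_force: 1.3
```

>>> send_rows:
  linear:
    - [0, -0.0053, 0.0043]
    - [0, -0.0051, 0.0045]
    - [0, -0.0049, 0.0048]
    - [0, -0.0046, 0.005]
    - [0, -0.0044, 0.0052]
    - [0, -0.0041, 0.0054]
    - [0, -0.0038, 0.0056]
    - [0, -0.0035, 0.0058]
  twist:
    - [0, 0, 0]
    - [0, 0, 0]
    - [0, 0, 0]
    - [0, 0, 0]
    - [0, 0, 0]
    - [0, 0, 0]
    - [0, 0, 0]
    - [0, 0, 0]
  gripper: [0, 0, 0, 0, 0, 0, 0, 0]

```text
time: 5.2
ee_pos: [0.4815, 0.0895, 0.1308]
tcp_rot: [-180.0, -0.0, -175.2]
wrist_force: [-0.4, -0.3, 2.5]
opening: 0.0001
grasp_force: 0.9
```

Now down slowly to within about 3 mm of shut.

>>> send_rows:
  linear:
    - [0, -0.003, 0.006]
    - [0, -0.003, 0.006]
    - [0, -0.003, 0.006]
    - [0, -0.002, 0.006]
    - [0, -0.002, 0.005]
    - [0, -0.001, 0.003]
    - [0, 0, 0.002]
    - [0, 0, 0.002]
  twist:
    - [0, 0, 0]
    - [0, 0, 0]
    - [0, 0, 0]
    - [0, 0, 0]
    - [0, 0, 0]
    - [0, 0, 0]
    - [0, 0, 0]
    - [0, 0, 0]
  gripper: [0, 0, 0, 0, 0, 0, 0, 0]

```text
time: 6.2
ee_pos: [0.4827, 0.0757, 0.0952]
tcp_rot: [-180.0, 0.0, -175.2]
wrist_force: [0.1, 0.1, 1.6]
opening: -0.0001
grasp_force: 0.6
```

>>> send_rows:
  linear:
    - [0, 0, 0.001]
    - [0, 0, 0]
    - [0, 0, 0.001]
    - [0, 0, 0]
  twist:
    - [0, 0, 0]
    - [0, 0, 0]
    - [0, 0, 0]
    - [0, 0, 0]
  gripper: [0, 0, 0, 0]

```text
time: 6.7
ee_pos: [0.4827, 0.0758, 0.0931]
tcp_rot: [180.0, -0.0, -175.2]
wrist_force: [-0.2, 0.7, -0.5]
opening: 0.0003
grasp_force: 0.0
```

>>> send_rows:
  linear:
    - [0, 0, 0.001]
    - [0, 0, 0]
  twist:
    - [0, 0, 0]
    - [0, 0, 0]
  gripper: [0, 0]

```text
time: 6.95
ee_pos: [0.4826, 0.0758, 0.0921]
tcp_rot: [180.0, -0.0, -175.2]
wrist_force: [0.7, -0.4, -0.2]
opening: 0.0002
grasp_force: 0.1
```

>>> send_rows:
  linear:
    - [0, 0, 0.001]
    - [0, 0, 0]
  twist:
    - [0, 0, 0]
    - [0, 0, 0]
  gripper: [0, 0]

```text
time: 7.2
ee_pos: [0.4827, 0.0758, 0.092]
tcp_rot: [180.0, 0.0, -175.2]
wrist_force: [-2.7, -0.6, 7.6]
opening: -0.0002
grasp_force: 3.9
```

```bash
python3 - <<'E'
from h import *
import cv2
o=bot.get_obs();print(o['ee_pos'],o['wrist_force'])
s=camera("side");t=camera("top")
f=lambda i,x,y,w,h,k:cv2.resize(i[y:y+h,x:x+w],None,fx=k,fy=k,interpolation=cv2.INTER_CUBIC)
cv2.imwrite("pics/d.png",np.hstack([f(s,300,150,160,160,2.5),f(t,140,180,160,160,2.5)])[:,:,::-1])
E
```

```text
[0.48266907 0.07580611 0.09199359] [-2.65548056 -0.60796324  7.57119939]
```

View pics/d.png

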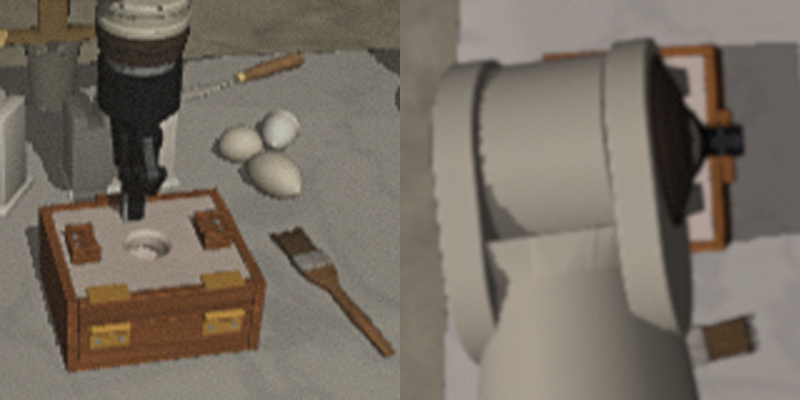

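The lid is level, its rim sits flush on the base, and contact is firm at 7.6 N. I'll press slightly once more, then lift away towards the hanger.

>>> send_rows:
  linear:
    - [0, 0, 0.001]
    - [0, 0, 0]
    - [0, 0, -0.001]
    - [0, 0, -0.02]
    - [0, 0, -0.04]
    - [0, 0, -0.06]
    - [0, 0, -0.05]
    - [0, 0, 0]
  twist:
    - [0, 0, 0]
    - [0, 0, 0]
    - [0, 0, 0]
    - [0, 0, 0]
    - [0, 0, 0]
    - [0, 0, 0]
    - [0, 0, 0]
    - [0, 0, 0]
  gripper: [0, 0, 0, 0, 0, 0, 0, 0]

```text
time: 8.3
ee_pos: [0.4839, 0.076, 0.2652]
tcp_rot: [180.0, 0.4, -175.2]
wrist_force: [-0.8, -0.8, -1.0]
opening: 0.0001
grasp_force: 0.0
```

```bash
python3 go.py 8 .5255 -.24 .265 183
```

```text
8.3 [0.4839 0.076  0.2652] [ 179.97    0.35 -175.19] q [ 9. -3.  4. 97.  0.  4.]
[[-0.0019, -0.0398, 0.0], [-0.002, -0.0398, 0.0], [-0.0022, -0.0398, 0.0], [-0.0023, -0.0398, 0.0], [-0.0025, -0.0398, 0.0], [-0.0027, -0.0398, 0.0], [-0.0028, -0.0397, 0.0], [-0.003, -0.0397, 0.0]]
[[0.001, 0.004, 0.023], [0.001, 0.004, 0.023], [0.001, 0.004, 0.023], [0.001, 0.004, 0.023], [0.001, 0.004, 0.023], [0.001, 0.004, 0.023], [0.001, 0.004, 0.023], [0.001, 0.004, 0.023]]
```

>>> send_rows:
  linear:
    - [-0.002, -0.045, 0]
    - [-0.002, -0.045, 0]
    - [-0.002, -0.045, 0]
    - [-0.0025, -0.045, 0]
    - [-0.0025, -0.045, 0]
    - [-0.0025, -0.045, 0]
    - [-0.003, -0.045, 0]
    - [-0.003, -0.042, 0]
  twist:
    - [0, 0, 0.023]
    - [0, 0, 0.023]
    - [0, 0, 0.023]
    - [0, 0, 0.023]
    - [0, 0, 0.023]
    - [0, 0, 0.023]
    - [0, 0, 0.023]
    - [0, 0, 0.023]
  gripper: [0, 0, 0, 0, 50, 100, 100, 100]

```text
time: 9.3
ee_pos: [0.5269, -0.2805, 0.2599]
tcp_rot: [179.9, -0.1, -177.1]
wrist_force: [-0.3, 0.5, 0.1]
opening: 0.0726
grasp_force: 0.0
```

```bash
python3 - <<'E'
from h import *
import cv2
o=bot.get_obs();print(o['ee_pos'],o['tcp_rot'],o['opening'])
w=camera("wrist");t=camera("top")
f=lambda i,x,y,w,h,k:cv2.resize(i[y:y+h,x:x+w],None,fx=k,fy=k,interpolation=cv2.INTER_CUBIC)
cv2.imwrite("pics/w1.png",w[:,:,::-1])
E
```

```text
[ 0.5269059  -0.28045694  0.25990887] [ 1.79949122e+02 -6.92314603e-02 -1.77055862e+02] 0.07264749264105708
```

View pics/w1.png

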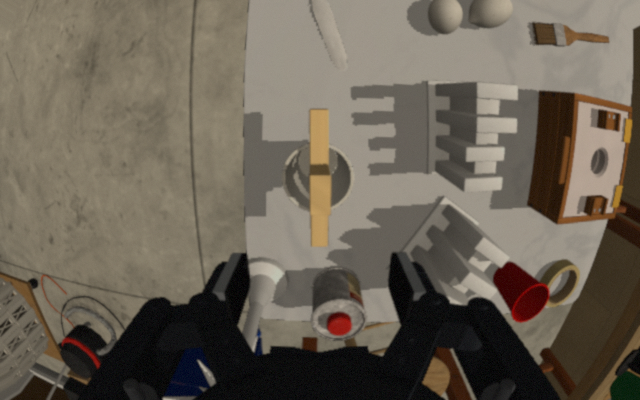

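The bar ends are at about (318.5,108) and (320,246), the tab is near (319,165), and the fingers straddle column 319. I'll back-project these with the fisheye model.

```bash
cat >> h.py <<'E'
def wpose(o):
    T=np.eye(4);T[:3,:3]=R.from_euler('xyz',o['tcp_rot'],degrees=True).as_matrix();T[:3,3]=o['ee_pos']
    return T@get_calibration("wrist")['hand_eye']
def wback(o,u,v,z):
    c=get_calibration("wrist");T=wpose(o);a=np.array([u-c['cx'],v-c['cy']]);r=np.hypot(*a);t=r/c['fx']
    d=T[:3,:3]@np.r_[a/r*np.sin(t),np.cos(t)];return T[:3,3]+d*(z-T[2,3])/d[2]
def wproj(o,P):
    c=get_calibration("wrist");T=wpose(o);p=(np.atleast_2d(P)-T[:3,3])@T[:3,:3];r=np.hypot(p[:,0],p[:,1]);t=np.arctan2(r,p[:,2])
    return p[:,:2]/r[:,None]*t[:,None]*c['fx']+[c['cx'],c['cy']]
E
python3 - <<'E'
from h import *
np.set_printoptions(precision=4,suppress=True)
o=bot.get_obs()
a,b=wback(o,318.5,108,.102),wback(o,320,246,.102)
print(a,b,np.linalg.norm(a-b),(a+b)/2,np.degrees(np.arctan2(*(b-a)[1::-1])))
c=wback(o,341,170,.088);d=wback(o,301,170,.088);print(c,d)
for x in(-.018,.018):print(wproj(o,[[.525+x,-.28,.144],[.525+x,-.28,.102]]))
import cv2; w=camera("wrist")
cv2.imwrite("pics/w2.png",cv2.resize(w[90:260,260:380],None,fx=4,fy=3.5,interpolation=cv2.INTER_CUBIC)[:,:,::-1])
E
```

```text
[ 0.4553 -0.2855  0.102 ] [ 0.594  -0.2771  0.102 ] 0.13898839668285845 [ 0.5247 -0.2813  0.102 ] 3.444292949877934
[ 0.5159 -0.2601  0.088 ] [ 0.5179 -0.2999  0.088 ]
[[322.1599 174.3126]
 [321.6428 163.2751]]
[[319.9255 215.5124]
 [319.7297 199.3844]]
```

View pics/w2.png

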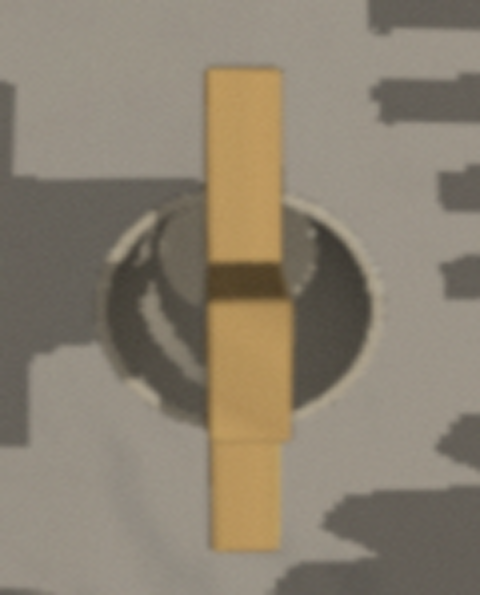

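>>> send_rows:
  linear:
    - [0.002, 0.0005, 0.02]
    - [0, 0, 0.03]
    - [0, 0, 0.03]
    - [0, 0, 0.025]
    - [0, 0, 0.018]
    - [0, 0, 0.01]
    - [0, 0, 0.005]
    - [0, 0, 0]
  twist:
    - [0, 0, 0]
    - [0, 0, 0]
    - [0, 0, 0]
    - [0, 0, 0]
    - [0, 0, 0]
    - [0, 0, 0]
    - [0, 0, 0]
    - [0, 0, 0]
  gripper: [100, 100, 100, 100, 100, 100, 100, 100]

```text
time: 10.45
ee_pos: [0.5252, -0.2786, 0.1235]
tcp_rot: [-180.0, 0.0, -177.0]
wrist_force: [-0.1, -0.1, -0.4]
opening: 0.0853
grasp_force: 0.0
```

>>> send_rows:
  linear:
    - [0, 0, 0]
    - [0, 0, 0]
    - [0, 0, 0]
    - [0, 0, 0]
    - [0, 0, 0]
    - [0, 0, 0]
    - [0, 0, 0]
    - [0, 0, 0]
  twist:
    - [0, 0, 0]
    - [0, 0, 0]
    - [0, 0, 0]
    - [0, 0, 0]
    - [0, 0, 0]
    - [0, 0, 0]
    - [0, 0, 0]
    - [0, 0, 0]
  gripper: [80, 65, 55, 45, 38, 32, 27, 24]

```text
time: 11.45
ee_pos: [0.5251, -0.2787, 0.1232]
tcp_rot: [-180.0, 0.0, -177.0]
wrist_force: [-0.7, -0.4, -0.2]
opening: 0.0208
grasp_force: 0.2
```

>>> send_rows:
  linear:
    - [0, 0, 0]
    - [0, 0, 0]
    - [0, 0, 0]
    - [0, 0, 0]
    - [0, 0, 0]
    - [0, 0, 0]
  twist:
    - [0, 0, 0]
    - [0, 0, 0]
    - [0, 0, 0]
    - [0, 0, 0]
    - [0, 0, 0]
    - [0, 0, 0]
  gripper: [20, 10, 0, 0, 0, 0]
  grip_force: 60

```text
time: 12.2
ee_pos: [0.5251, -0.2787, 0.1233]
tcp_rot: [-180.0, 0.0, -177.0]
wrist_force: [-0.1, -1.4, 1.2]
opening: 0.0173
grasp_force: 58.4
```

>>> send_rows:
  linear:
    - [0, 0, -0.004]
    - [0, 0, -0.01]
    - [0, 0, -0.02]
    - [0, 0, -0.035]
    - [0, 0, -0.04]
    - [0, 0, -0.04]
    - [0, 0, -0.025]
    - [0, 0, -0.006]
  twist:
    - [0, 0, 0]
    - [0, 0, 0]
    - [0, 0, 0]
    - [0, 0, 0]
    - [0, 0, 0]
    - [0, 0, 0]
    - [0, 0, 0]
    - [0, 0, 0]
  gripper: [0, 0, 0, 0, 0, 0, 0, 0]

```text
time: 13.2
ee_pos: [0.5254, -0.2787, 0.3053]
tcp_rot: [-179.9, 0.1, -177.0]
wrist_force: [0.2, -0.7, -0.4]
opening: 0.0172
grasp_force: 58.5
```

```bash
python3 - <<'E'
from h import *
import cv2
o=bot.get_obs();print(o['ee_pos'],o['tcp_rot'],o['opening'],o['wrist_force'])
w=camera("wrist");s=camera("side")
cv2.imwrite("pics/e.png",np.hstack([w[60:360,150:490],cv2.resize(s[60:240,220:430],(350,300))])[:,:,::-1])
E
python3 go.py 8 .4754 .1175 .303 184.78
```

```text
[ 0.52541212 -0.27872785  0.30532757] [-1.79916923e+02  1.48658585e-01 -1.77029557e+02] 0.017217616271610166 [ 0.22135668 -0.73476121 -0.39979459]
13.3 [ 0.5252 -0.2786  0.3033] [-1.7999e+02  2.0000e-02 -1.7703e+02] q [-28.  13.  26. 103.   0. -31.]
[[0.0037, 0.0498, 0.0], [0.0035, 0.0498, 0.0], [0.0033, 0.0498, 0.0], [0.0031, 0.0498, 0.0], [0.0029, 0.0498, 0.0], [0.0027, 0.0498, 0.0], [0.0025, 0.0498, 0.0], [0.0023, 0.0499, 0.0]]
[[-0.0, 0.0, -0.023], [-0.0, 0.0, -0.023], [-0.0, 0.0, -0.023], [-0.0, 0.0, -0.023], [-0.0, 0.0, -0.023], [-0.0, 0.0, -0.023], [-0.0, 0.0, -0.023], [-0.0, 0.0, -0.023]]
```

View pics/e.png

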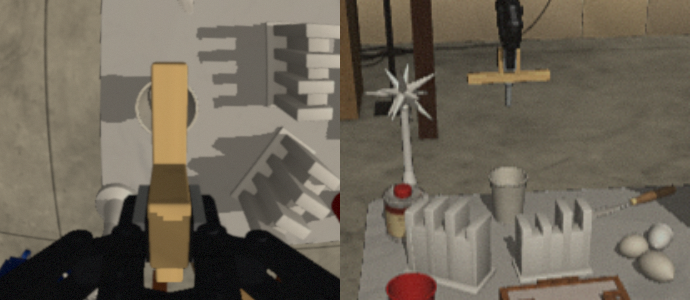

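The hanger is held level, the cup stands upright and the models are untouched. Carrying it over now.

>>> send_rows:
  linear:
    - [0.002, 0.01, 0]
    - [0.002, 0.02, 0]
    - [0.002, 0.03, 0]
    - [0.002, 0.04, 0]
    - [0.002, 0.04, 0]
    - [0.002, 0.04, 0]
    - [0.002, 0.04, 0]
    - [0.002, 0.04, 0]
  twist:
    - [0, 0, -0.015]
    - [0, 0, -0.015]
    - [0, 0, -0.015]
    - [0, 0, -0.015]
    - [0, 0, -0.015]
    - [0, 0, -0.015]
    - [0, 0, -0.015]
    - [0, 0, -0.015]
  gripper: [0, 0, 0, 0, 0, 0, 0, 0]

```text
time: 14.3
ee_pos: [0.4915, -0.0178, 0.3028]
tcp_rot: [180.0, -0.0, -175.8]
wrist_force: [0.6, 0.1, 0.5]
opening: 0.0172
grasp_force: 58.6
```

>>> send_rows:
  linear:
    - [0.002, 0.04, 0]
    - [0.002, 0.04, 0]
    - [0.002, 0.03, 0]
    - [0.002, 0.02, 0]
    - [0, 0.0085, 0]
    - [0, 0, 0]
    - [0, 0, 0]
    - [0, 0, 0]
  twist:
    - [0, 0, -0.015]
    - [0, 0, -0.015]
    - [0, 0, -0.015]
    - [0, 0, -0.015]
    - [0, 0, 0]
    - [0, 0, 0]
    - [0, 0, 0]
    - [0, 0, 0]
  gripper: [0, 0, 0, 0, 0, 0, 0, 0]

```text
time: 15.3
ee_pos: [0.4743, 0.1168, 0.3031]
tcp_rot: [-180.0, -0.0, -175.3]
wrist_force: [0.3, 0.7, -0.9]
opening: 0.0171
grasp_force: 58.6
```

```bash
python3 - <<'E'
from pose import *
import cv2
np.set_printoptions(precision=1,suppress=True)
o=bot.get_obs();print(np.round(o['ee_pos'],4),o['tcp_rot'],o['wrist_force'])
w=camera("wrist");np.save("w.npy",w)
T=np.eye(4);T[:3,:3]=R.from_euler('xyz',o['tcp_rot'],degrees=True).as_matrix();T[:3,3]=o['ee_pos']
tw=lambda x,y,z:T[:3,:3]@[x,y,z]+T[:3,3]
bar=[tw(sx*.07,sy*.009,.0213) for sx in(1,-1) for sy in(1,-1)]
print("bar near/far corners pred\n",wproj(o,bar))
print("lid corners",wproj(o,[m2w(x,y,.08) for x in(-.075,.075) for y in(-.09,.09)]))
print("gate",wproj(o,[m2w(0,0,.08)]),"rests",wproj(o,[m2w(0,s*.062,.096) for s in(-1,1)]))
cv2.imwrite("pics/w3.png",cv2.resize(w[60:340,140:500],None,fx=2.1,fy=2.1,interpolation=cv2.INTER_CUBIC)[:,:,::-1])
E
python3 go.py 4 .4754 .1175 .303 184.78
```

```text
[0.5 0.1 0.3] [-180.    -0.  -175.3] [ 0.3  0.7 -0.9]
bar near/far corners pred
 [[337.  121.4]
 [299.6 121.4]
 [331.8 341.6]
 [304.7 341.5]]
lid corners [[260.4 237.4]
 [252.7  91.8]
 [377.8 237.3]
 [385.4  91.8]]
gate [[319.1 168.1]] rests [[319.1 222.5]
 [319.1 115.7]]
15.35 [0.4743 0.1168 0.3031] [-1.8000e+02 -1.0000e-02 -1.7529e+02] q [ 14.  -2.  10. 101.  -0.   9.]
[[-0.0003, 0.0001, 0.0], [-0.0003, 0.0001, 0.0], [-0.0003, 0.0001, 0.0], [-0.0003, 0.0001, 0.0]]
[[-0.0, -0.0, -0.002], [-0.0, -0.0, -0.002], [-0.0, -0.0, -0.002], [-0.0, -0.0, -0.002]]
```

View pics/w3.png

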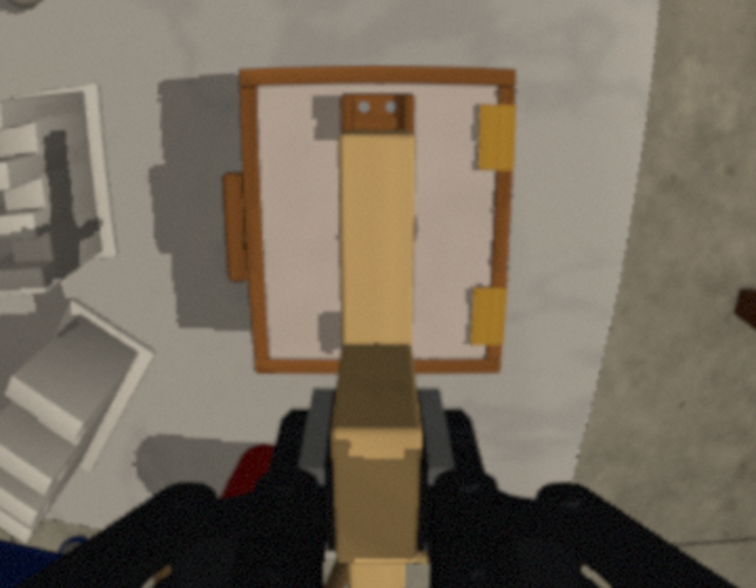

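The bar lines up with the rest in view: both are centred near crop column 377.5. Compared with the predicted pixels, both lid and bar are within about 1 mm. A 1 mm trim, then I lower it.

>>> send_rows:
  linear:
    - [-0.001, 0.001, 0.015]
    - [0, 0, 0.025]
    - [0, 0, 0.03]
    - [0, 0, 0.03]
    - [0, 0, 0.025]
    - [0, 0, 0.015]
    - [0, 0, 0.01]
    - [0, 0, 0.005]
  twist:
    - [0, 0, 0]
    - [0, 0, 0]
    - [0, 0, 0]
    - [0, 0, 0]
    - [0, 0, 0]
    - [0, 0, 0]
    - [0, 0, 0]
    - [0, 0, 0]
  gripper: [0, 0, 0, 0, 0, 0, 0, 0]

```text
time: 16.35
ee_pos: [0.4752, 0.1184, 0.148]
tcp_rot: [180.0, 0.0, -175.2]
wrist_force: [-0.2, 0.1, -0.2]
opening: 0.0174
grasp_force: 58.6
```

>>> send_rows:
  linear:
    - [0, 0, 0.004]
    - [0, 0, 0.003]
    - [0, 0, 0.001]
    - [0, 0, 0]
    - [0, 0, 0]
    - [0, 0, 0]
  twist:
    - [0, 0, 0]
    - [0, 0, 0]
    - [0, 0, 0]
    - [0, 0, 0]
    - [0, 0, 0]
    - [0, 0, 0]
  gripper: [0, 0, 0, 0, 0, 0]

```text
time: 17.1
ee_pos: [0.4752, 0.1185, 0.1403]
tcp_rot: [180.0, 0.0, -175.2]
wrist_force: [-0.2, -0.1, -0.1]
opening: 0.0176
grasp_force: 58.6
```

```bash
python3 - <<'E'
from pose import *
import cv2
np.set_printoptions(precision=1,suppress=True)
o=bot.get_obs();print(np.array2string(np.array(o['ee_pos']),precision=4),o['tcp_rot'],o['wrist_force'],o['qd'])
w=camera("wrist");s=camera("side")
P=[m2w(sx*.009,sy*.07,.105+h) for h in(0,.014) for sx in(1,) for sy in(-1,1)]+[m2w(.013,sy*.075,.096) for sy in(-1,1)]
print("side pred: bar bottom -y,+y ends; top; rest outer cheek top corners\n",(proj("side",P)-[310,150])*5.3)
print("wrist bar near pred",wproj(o,[m2w(sx*.009,.07,.119) for sx in(-1,1)]),"lid near",wproj(o,[m2w(sx*.075,.09,.08) for sx in(-1,1)]))
A=cv2.resize(s[150:260,310:420],None,fx=5.3,fy=5.3,interpolation=cv2.INTER_CUBIC)
Bi=w[60:260,220:430]; Bi=cv2.resize(Bi,(215,205),interpolation=cv2.INTER_CUBIC)
Bp=np.zeros((A.shape[0],215,3),np.uint8);Bp[:205]=Bi
cv2.imwrite("pics/f.png",np.hstack([A,Bp])[:,:,::-1])
E
```

```text
[0.4752 0.1185 0.1403] [ 180.     0.  -175.2] [-0.2 -0.1 -0.1] [ 0.   0.  -0.1  0.   0.   0. ]
side pred: bar bottom -y,+y ends; top; rest outer cheek top corners
 [[104.7 498.8]
 [421.1 464.8]
 [105.1 472.3]
 [423.9 438.5]
 [ 94.7 522.5]
 [433.2 485.6]]
wrist bar near pred [[297.5 121.6]
 [334.9 121.6]] lid near [[197.4  89.2]
 [436.6  89. ]]
```

View pics/f.png

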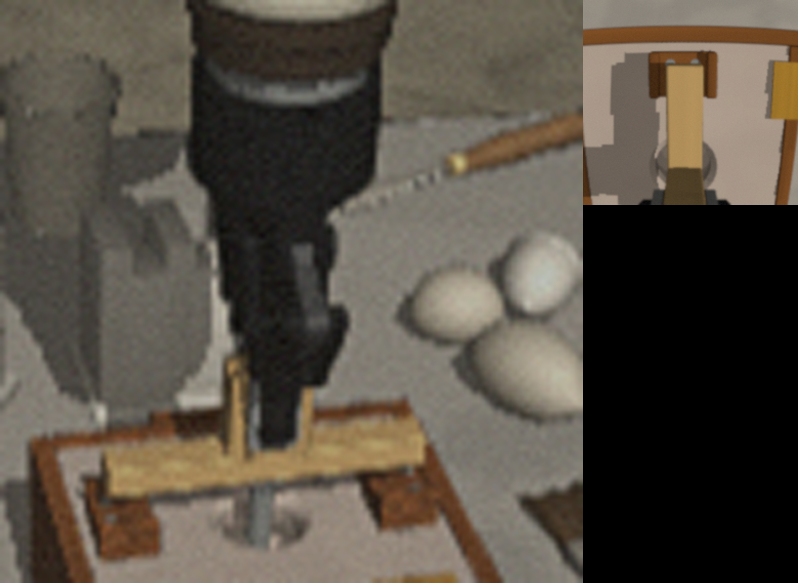

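The side view shows the bar's lower corners at (105,497) and (422,463), where they were predicted for 15 mm clearance. The stud hangs inside the gate, and the wrist view shows the bar centred on the rest (684 against 683). Nothing touches the mould, with wrist force near 0, so I'm handing in.

```bash
python3 -c "
from workcell import ticket; print(ticket.job_done())"
```

```text
the job is handed in; nothing more can be done
None
```

The lid is shut, and the arm is holding the hanger upright and still about 15 mm above the rests with its stud in the middle of the gate; the job was handed in at about 17 s.

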